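# Dip the tea infuser and hold it over the mug

### The arm

A 6-joint arm with a two-finger parallel gripper is mounted at the origin on a cart in front of the work surface, level with it; the furniture and walls round the work are solid. World frame = base frame: x ahead of the robot, y to its left, z up, the work surface at z = 0. Lengths are in mm, angles in degrees, forces in N, time in s.
With the tool pointing down it reaches from about 300 to 825 mm from the base axis. Payload 5.4 kg.
Tool frame: the origin (TCP) lies at the very end of the fingers, on their centre line; the grasp point (between the pads) lies 19 mm behind it; z points along the fingers, y is the line along which they close (so a half turn about z gives the same grasp; the last joint's range is limited). The gripper opens to 92 mm and grips with 3 to 60 N. Pads are 20 mm wide; open, the fingers measure 128 mm over their backs; the gripper's body (75 mm by 189 mm) begins 69 mm behind the grasp point.
Start: joints at [62.561, 9.076, 91.501, -0, 79.423, -12.038], TCP at [152.716, 554.332, 214.601] pointing down, gripper open.
Joint ranges: [-166.64, 166.64], [-54.1, 131.32], [10.49, 154.53], [-73.88, 253.88], [9.74, 151.15], [-171.62, 171.62]. Speed limits (degrees/s): [147.25, 147.25, 180, 180, 180, 180].

### API

Orientations are given as [roll, pitch, yaw] about the fixed x, y, z axes, in that order (R = Rz(yaw) Ry(pitch) Rx(roll)).
In Python, from plant import * gives the robot as it stands. The module is installed in compiled form; this text tells all that it offers.
- The arm moves only by the shell command python3 -m creep 'ROWS' [OPENING]. ROWS is JSON, a list of rows, each a list of 2 entries, a list of its own where there are three numbers: the shift along the tool's x, y, z as a fraction of full scale, then the turn about the tool's z as a fraction of full scale. In form: [[[tx, ty, tz], twist], ...]. A call has 1 to 8 rows; each row is the pose to reach, as a shift and turn from the pose commanded when the call began, along the tool's axes at that moment, turning the shorter way round; what a row does not reach only later rows make up. Full scale, the value 1, is 0.12 m for a shift and 180 degrees for a turn. A row lasts 1/12 s, in which the tool goes at most 41.7 mm and 7.16 degrees, less where a joint would pass 70% of its speed; a pose out of reach is approached as far as the arm can. A call with a number of a shift or a turn outside -1 to 1 is refused whole. A call with a gripper value outside its range is refused whole. OPENING is the opening, from -1 (shut) to 1 (fully open), set as the call begins (- or left out, the last holds). The fingers move at their own pace and stop on an object; the grip force is fixed at half the most. Time passes only in rows, so rows that repeat a pose let the fingers close. It gives the time, the measured TCP pose, the force, the opening and the grip force at its end, in the units of the state.
- read_state(): the state, without advancing time (a new reading comes with each control period).
- grab_frame(name): name is "side" or "top" or "wrist"; returns a dict with "img" (400x640x3 uint8, blue, green, red), "z_map" (400x640 float32, mm along the optical axis (not along the pixel's ray), 0 where there is no reading), "vfov" (degrees; the focal length in pixels is half the picture's height over the tangent of half this angle, whatever the lens; pixels are square), "cx", "cy" (the principal point, pixels), "R" (3x3) and "t" (3): a world point X has camera coordinates R X + t; the wrist camera has in their place "tool_from_camera" (4x4, takes a point from camera to tool coordinates, whose origin is the TCP and whose axes are the flange's). Camera axes: x right, y down, z forward; pixel columns grow to the right and rows downward; lengths in mm; the calibration is good to about 2 mm. A picture is of the moment at which its call begins: read the wrist's pose just before it.
- hand_in(): hands the job in; it is judged then, once.
The state is a dict: "time": time; "joints": joint angles; "joint_velocities": joint speeds; "effort": joint torques, N m; "position": TCP position; "ee_rot": TCP orientation; "ft_force": force on the tool from outside, world axes, zero at the start; "ft_torque": the same for the moment, N m; "grip_width": finger opening in mm; "gripper_force": force on a finger pad.
Only numpy, scipy, OpenCV 4.12 (cv2) and the standard library are available. Lean on these libraries where they do the work, as an engineer would, in place of code of your own. Each camera call takes 0.05 s, during which the arm holds its last target. There are 200 camera calls.

### The job

Take the tea infuser out of its stand, lower it into the white mug until its whole steel basket is inside, without pushing on the mug, then lift it back out. Hold it upright and still over the middle of the mug, a few centimetres above the rim, for at least three seconds, and finish while still holding it there. Keep the infuser upright all the while and leave the mug and everything else standing where it is.

Things in the scene. Friction and masses are not known exactly. Their poses are not given: they have to be found in the camera images.
- infuser: tea infuser, loose, 162 mm tall, 60 to 130 g, upright in the stand's cup, its bottom 12 mm above the worktop. Origin: centre of its flat bottom; z up its axis; round, yaw does not matter. From the bottom: perforated steel basket 30 mm wide up to 36 mm (domed top to 44 mm), steel stem 7 mm wide, dark wooden handle 18 mm wide from 97 to 162 mm
- infuser_grip (a point): middle of the infuser's wooden handle, on its axis, 132 mm above its bottom; take it here from above, fingers on either side, with 15 N or so
- stand: drip stand, fixed: round wooden foot 88 mm wide, 8 mm thick, with a small blue ceramic cup; cup rim 37 mm above the worktop, inner floor 12 mm above it, 48 mm wide outside, about 36 mm inside at the floor. Origin: centre of its underside, on the worktop; z up. The infuser lifts straight up out of it
- mug: white mug, loose, 0.24 kg, 79 mm wide, 89 mm tall, with a handle; standing upright, open top, empty. Origin: on the worktop under the middle of mug and handle together, NOT the middle of the bowl: the bowl's axis is 17.5 mm from it along the mug's own +y; the handle points along the mug's own -y. z up.
- mug_mouth (a point): centre of the mug's round mouth, at rim height, 89 mm above the worktop. The inner floor is 82 mm below it; inside it is about 60 mm wide, in places 48 mm between facing flats, so a 30 mm wide basket goes in up to about 8 mm off centre.
- glass: clear drinking glass, loose, 77 mm wide, 89 mm tall; a bystander of about the mug's size, not to be used. Origin: centre of its underside
- jar_red: spice jar with orange-red contents and white cap, loose, 42 mm wide, 100 mm tall, a bystander; origin: centre of its underside
- jar_green: spice jar with grey-green contents and white cap, loose, 42 mm wide, 100 mm tall, a bystander; origin: centre of its underside
- salt_mill: mill with pink salt and a steel head, loose, 60 mm wide, 132 mm tall, a bystander at the back; origin: centre of its underside
- pepper_mill: mill with dark pepper and a steel head, loose, 60 mm wide, 132 mm tall, a bystander at the back; origin: centre of its underside
Mind the look-alikes: they are no part of the job. What is meant by the infuser is not green, and is the smaller of those in its own colour.

How it is judged:
By the outcome, as a careful person would: the job done as asked, in the order asked, and still so for the second after the job is handed in, while the arm keeps its last pose, push and grip.
It also fails if it takes over 56 s, if anything falls off the work surface, if the arm or the gripper's body presses on something with over 40 N, if the wrist force passes 120 N, or if a joint passes its speed limit or range.

## Working session

There is one attempt and no reset: what is moved stays moved. The work goes in short steps, Python scripts to look and compute and a shell command to move; the robot and the scene stay as the last step left them, time stands still between calls to the robot, and variables do not carry over. Pictures are saved under pics/ and viewed, at most 10 in all, crops included, and the job is handed in when it is done.

```bash
mkdir -p pics; cat > h.py <<'E'
from plant import *
import numpy as np, cv2
def cloud(f):
    z=f["z_map"]; F=200/np.tan(np.radians(f["vfov"]/2))
    v,u=np.mgrid[0:400,0:640]
    P=np.stack([(u-f["cx"])/F*z,(v-f["cy"])/F*z,z],-1)
    return (P-f["t"])@np.array(f["R"])   # R^T (P-t)
E
python3 - <<'E'
from h import *
s=read_state();print(s["time"],s["position"],s["ee_rot"],s["grip_width"])
import pickle
fs={n:grab_frame(n) for n in("side","top")}
pickle.dump(fs,open("f.pkl","wb"))
for n in fs: cv2.imwrite(f"pics/{n}.png",fs[n]["img"]); print(n,fs[n]["vfov"],fs[n]["cx"],fs[n]["cy"],fs[n]["R"],fs[n]["t"])
E
```

```text
0.0 [152.43091341 553.7985349  213.64867776] [-1.79898483e+02 -2.17930979e-02  1.64599438e+02] 91.67465245741525
side 51.67730015518035 317.58382945886893 200.6968112592319 [[-0.79020716 -0.61278807  0.00796349]
 [-0.38039404  0.48025763 -0.79034991]
 [ 0.48049247 -0.62756943 -0.61260395]] [421.51586375 361.44355266 589.91041007]
top 57.493976248451645 322.3025201331847 200.0189194370836 [[-0.01708074 -0.99974708 -0.01462929]
 [-0.99539949  0.01838242 -0.09403159]
 [ 0.09427673  0.01295586 -0.99546172]] [ -88.91315266  597.17489923 1063.72776052]
```

View pics/top.png

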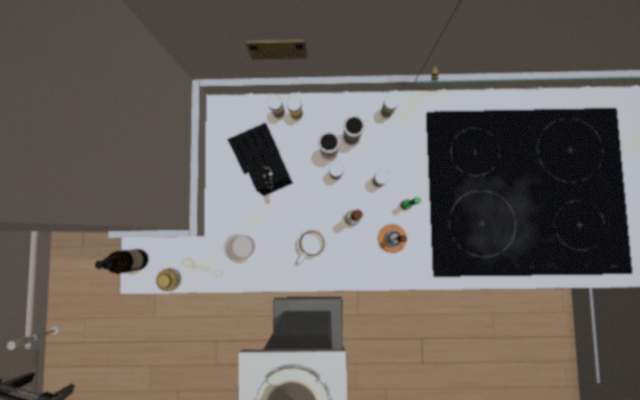

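View pics/side.png

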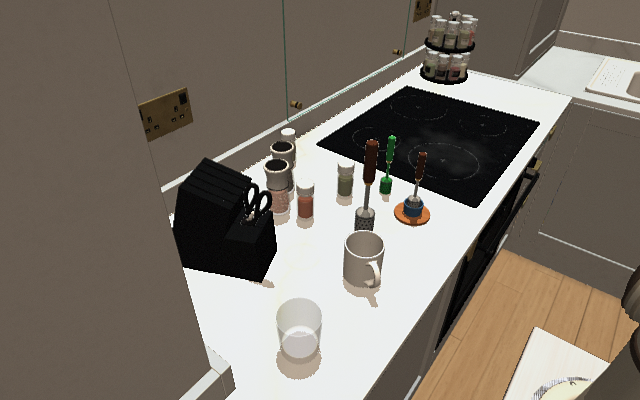

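Top view: the arm's gripper is at the lower left, the mug at (311,244) with its handle toward (299,260), and the glass at (241,247).
Infuser candidates:
- Small brown one in the blue cup on an orange foot: top (392,238), side (420,165).
- Larger brown one with no stand: top (353,216), side (370,160).
- Green one: top (410,203), side (391,150).

By the description I choose the small brown one in the stand.

```bash
python3 - <<'E'
from h import *
import pickle
fs=pickle.load(open("f.pkl","rb"))
for n,b in(("top",(375,220,412,256)),("side",(405,145,432,195))):
    f=fs[n];X=cloud(f);u0,v0,u1,v1=b
    P=X[v0:v1,u0:u1].reshape(-1,3);I=f["img"][v0:v1,u0:u1].reshape(-1,3).astype(int)
    for lo,hi in((3,14),(30,42),(60,100),(112,170),(168,182)):
        m=(P[:,2]>lo)&(P[:,2]<hi); Q=P[m]
        if len(Q): print(n,lo,hi,len(Q),Q.mean(0).round(1),Q.min(0).round(1),Q.max(0).round(1))
# stand foot by rays: orange mask in top
def ray(f,u,v,h):
    F=200/np.tan(np.radians(f["vfov"]/2));R=np.array(f["R"]);c=-R.T@f["t"]
    d=R.T@np.array([(u-f["cx"])/F,(v-f["cy"])/F,1]);return c+d*(h-c[2])/d[2]
f=fs["top"];hsv=cv2.cvtColor(f["img"],cv2.COLOR_BGR2HSV)
m=cv2.inRange(hsv,(5,120,80),(20,255,255));m[:, :370]=0;m[:,420:]=0;m[:215]=0;m[260:]=0
c=cv2.convexHull(cv2.findNonZero(m));(e,ax,a)=cv2.fitEllipse(c);print("foot",e,ax,ray(f,*e,8).round(1))
# mug rim by depth, both views
for n,b in(("top",(285,220,340,275)),("side",(335,225,395,295))):
    f=fs[n];X=cloud(f);u0,v0,u1,v1=b
    P=X[v0:v1,u0:u1].reshape(-1,3);Q=P[(P[:,2]>82)&(P[:,2]<96)].astype(np.float32)
    c,r=cv2.minEnclosingCircle(Q[:,:2]);print(n,"rim",len(Q),c,r,np.median(Q[:,2]))
    Q=P[(P[:,2]>20)&(P[:,2]<96)];print("body",Q.min(0),Q.max(0))
for i,(n,b) in enumerate((("top",(285,190,425,280)),("side",(330,120,440,300)))):
    u0,v0,u1,v1=b; cv2.imwrite(f"pics/c{i}.png",cv2.resize(fs[n]["img"][v0:v1,u0:u1],None,fx=4 if i==0 else 3,fy=4 if i==0 else 3,interpolation=cv2.INTER_CUBIC))
a=cv2.imread("pics/c0.png");b=cv2.imread("pics/c1.png");print(a.shape,b.shape)
E
```

```text
top 3 14 521 [ 478.6 -302.4    8. ] [ 430.3 -365.6    3. ] [ 533.4 -256.    13.9]
top 30 42 56 [ 477.9 -304.4   36.6] [ 455.6 -328.3   30.5] [ 499.5 -284.2   40.4]
top 60 100 2 [ 477.9 -304.5   70.2] [ 476.5 -304.8   68.4] [ 479.4 -304.3   72.1]
top 112 170 28 [ 477.9 -300.8  142.8] [ 469.3 -306.5  112.8] [ 485.4 -298.4  169.2]
top 168 182 40 [ 477.8 -306.7  173.9] [ 470.  -314.1  168.7] [ 485.4 -298.8  176.9]
side 3 14 837 [ 567.4 -513.     5.9] [ 484.9 -633.6    3. ] [ 647.8 -418.6   10.6]
side 60 100 42 [ 479.8 -303.    80.8] [ 477.3 -308.6   62. ] [ 483.2 -300.7   99.6]
side 112 170 178 [ 478.1 -298.9  141.5] [ 470.2 -308.8  112.2] [ 488.5 -293.8  169.7]
side 168 182 40 [ 479.2 -301.9  172.2] [ 472.4 -312.1  168.4] [ 488.5 -294.8  175. ]
foot (391.8380126953125, 238.13079833984375) (25.78568458557129, 26.247657775878906) [ 478.3 -306.5    8. ]Traceback (most recent call last):
  File "<stdin>", line 21, in <module>
cv2.error: OpenCV(4.12.0) /io/opencv/modules/imgproc/src/shapedescr.cpp:201: error: (-215:Assertion failed) count >= 0 && (depth == CV_32F || depth == CV_32S) in function 'minEnclosingCircle'
```

```bash
python3 - <<'E'
from h import *
import pickle
fs=pickle.load(open("f.pkl","rb"))
for n,b in(("top",(285,220,340,275)),("side",(335,225,395,295))):
    f=fs[n];X=cloud(f);u0,v0,u1,v1=b
    P=X[v0:v1,u0:u1].reshape(-1,3);Q=np.ascontiguousarray(P[(P[:,2]>80)&(P[:,2]<97)].astype(np.float32))
    print(n,"rim",len(Q),Q.min(0),Q.max(0),np.median(Q,0))
    if len(Q):print(cv2.minEnclosingCircle(np.ascontiguousarray(Q[:,:2]).reshape(-1,1,2)))
    Q=P[(P[:,2]>20)&(P[:,2]<97)];print("body",Q.min(0),Q.max(0))
A=fs["top"]["img"][190:280,285:425];B=fs["side"]["img"][120:300,330:440]
A=cv2.resize(A,None,fx=3,fy=3,interpolation=2);B=cv2.resize(B,None,fx=3,fy=3,interpolation=2)
C=np.zeros((540,760,3),np.uint8);C[:A.shape[0],:420]=A;C[:,430:]=B
cv2.imwrite("pics/c0.png",C)
# surroundings, points above z=60 in the area of the work
X=cloud(fs["top"]);Q=X[90:280,290:430].reshape(-1,3);Q=Q[(Q[:,2]>60)&(Q[:,2]<260)]
g={}
for p in Q: g.setdefault((round(p[0]/50)*50,round(p[1]/50)*50),[]).append(p[2])
print({k:(len(v),int(max(v))) for k,v in sorted(g.items())})
E
```

```text
top rim 122 [ 417.1703   -105.929245   80.03535 ] [506.08655  -30.029367  92.96319 ] [455.78778 -54.05053  87.72996]
((458.84136962890625, -62.60318374633789), 50.1033821105957)
body [ 407.5332077  -105.92924145   20.14761024] [506.08653599 -24.71664561  92.96319157]
side rim 332 [ 425.7528  -104.37681   80.02335] [508.61667  -24.619879  89.466095] [467.94055 -62.82064  85.60119]
((463.191650390625, -60.01688003540039), 47.75766372680664)
body [ 408.5882846  -184.29547386   20.00495222] [550.0190745  -18.79080695  89.4660926 ]
{(400, -50): (21, 83), (400, 0): (1, 62), (450, -300): (19, 175), (450, -100): (30, 92), (450, -50): (80, 92), (500, -300): (49, 176), (500, -100): (19, 92), (500, -50): (31, 92), (550, -350): (29, 164), (550, -200): (121, 237), (550, -150): (11, 227), (600, -350): (43, 165), (650, -300): (54, 104), (650, -250): (149, 105), (650, -150): (95, 105), (650, -100): (10, 100), (650, 0): (4, 79), (700, -150): (113, 134), (700, -100): (54, 134), (750, -200): (123, 134), (750, -150): (160, 136), (750, -100): (200, 136), (800, -200): (230, 136), (800, -150): (61, 137), (850, -300): (187, 105), (850, -50): (85, 104), (850, 0): (68, 104), (900, -300): (47, 103), (900, -50): (15, 103), (900, 0): (23, 103)}
```

View pics/c0.png

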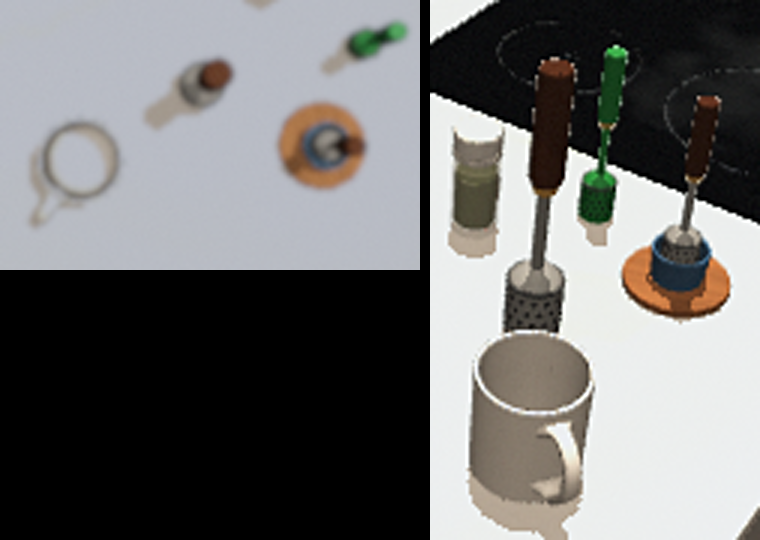

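The close crop confirms it: the small dark-wood infuser sits in the blue cup on the orange foot (right), clearly smaller than the free-standing brown one; the green one is behind. The mug is clear, with its handle towards the robot. Infuser axis ≈ (479,-306), mug mouth ≈ (467,-66). Now moving over in stages.

```bash
python3 -m creep '[[[-0.1,-0.13,-0.1],0],[[-0.3,-0.4,-0.2],0],[[-0.52,-0.7,-0.3],0],[[-0.73,-1,-0.4],0],[[-0.73,-1,-0.4],0]]'
python3 -m creep '[[[-0.2,-0.27,0],0],[[-0.4,-0.53,0],0],[[-0.6,-0.8,0],0],[[-0.73,-1,0],0],[[-0.73,-1,0],0]]'
python3 -m creep '[[[-0.2,-0.27,0],0],[[-0.4,-0.53,0],0],[[-0.6,-0.8,0],0],[[-0.73,-1,0],0],[[-0.73,-1,0],0]]'
```

```text
time: 0.52
position: [206.8, 412.3, 264.0]
ee_rot: [180.0, 0.1, 164.5]
ft_force: [1.0, -0.3, 0.1]
grip_width: 91.8
gripper_force: 0.0
time: 0.93
position: [259.1, 273.2, 262.2]
ee_rot: [-179.9, 0.1, 164.3]
ft_force: [-0.3, 0.3, -0.7]
grip_width: 91.9
gripper_force: 0.0
time: 1.35
position: [311.8, 134.2, 262.4]
ee_rot: [-179.9, 0.0, 164.2]
ft_force: [-0.7, -0.3, 0.4]
grip_width: 91.8
gripper_force: 0.0
```

```bash
python3 -m creep '[[[-0.2,-0.27,0],0],[[-0.4,-0.53,0],0],[[-0.6,-0.8,0],0],[[-0.73,-1,0],0],[[-0.73,-1,0],0],[[-0.73,-1,0],0]]'
python3 - <<'E'
from h import *
import pickle
s=read_state();f=grab_frame("wrist");pickle.dump((s,f),open("w1.pkl","wb"));cv2.imwrite("pics/w1.png",f["img"]);print(s["position"],f["tool_from_camera"],f["vfov"])
E
```

```text
time: 1.85
position: [363.3, -1.2, 262.2]
ee_rot: [179.9, -0.1, 164.5]
ft_force: [1.2, 0.7, 0.9]
grip_width: 91.9
gripper_force: 0.0
[363.25215763  -1.20797381 262.18584321] [[ 7.28316038e-04 -9.58811567e-01 -2.84041983e-01  8.09389102e+01]
 [ 9.99999646e-01  8.18159430e-04 -1.97664250e-04 -9.30654066e-02]
 [ 4.21914397e-04 -2.84041738e-01  9.58811823e-01 -1.70425581e+02]
 [ 0.00000000e+00  0.00000000e+00  0.00000000e+00  1.00000000e+00]] 65.95908294245876
```

View pics/w1.png

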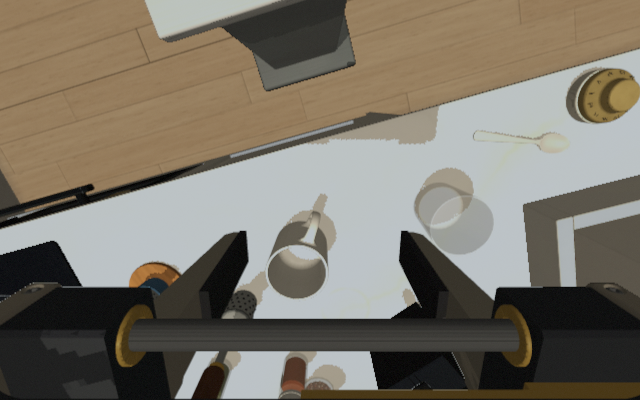

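The wrist view shows the mug between the fingers, rim centred near (298,270) with the handle going up to (314,225), the glass at (455,220) and the stand at (155,280).

```bash
cat >> h.py <<'E'
from scipy.spatial.transform import Rotation as Ro
from scipy.optimize import least_squares
def wcloud(s,f):
    z=f["z_map"]; F=200/np.tan(np.radians(f["vfov"]/2)); v,u=np.mgrid[0:400,0:640]
    P=np.stack([(u-f["cx"])/F*z,(v-f["cy"])/F*z,z],-1); M=np.array(f["tool_from_camera"])
    return (P@M[:3,:3].T+M[:3,3])@Ro.from_euler("xyz",s["ee_rot"],degrees=True).as_matrix().T+s["position"]
def delta(s,dw): # world mm -> tool units of 120 mm
    return (Ro.from_euler("xyz",s["ee_rot"],degrees=True).as_matrix().T@np.array(dw)/120).round(3)
def circ(Q):
    r=least_squares(lambda p:np.hypot(*(Q[:,:2]-p[:2]).T)-p[2],[467,-66,36],loss="soft_l1",f_scale=2);return r.x.round(1)
E
python3 - <<'E'
from h import *
import pickle
s,f=pickle.load(open("w1.pkl","rb"));fs=pickle.load(open("f.pkl","rb"))
for n,X in (("wrist",wcloud(s,f)[235:305,255:340]),("top",cloud(fs["top"])[220:275,285:340]),("side",cloud(fs["side"])[225:295,335:395])):
    P=X.reshape(-1,3)
    Q=P[(P[:,2]>83)&(P[:,2]<96)]; d=np.hypot(Q[:,0]-467,Q[:,1]+66); Q=Q[(d>28)&(d<46)]
    print(n,len(Q),circ(Q),np.median(Q[:,2]),Q.min(0),Q.max(0))
W=wcloud(s,f)[200:230,395:440].reshape(-1,3);print(np.median(W,0))
print(delta(s,[479-363.3,-306+1.2,0]))
E
```

```text
wrist 672 [469.  -65.5  37.7] 87.83117449174708 [ 430.39399805 -105.1486567    83.01817028] [509.32362449 -26.07741466  91.38049577]
top 99 [468.2 -68.1  37.9] 88.25706618130448 [ 430.73767309 -105.92924145   83.06138966] [505.92040836 -30.02936669  92.96319157]
side 243 [469.7 -64.6  37.9] 86.55338702248712 [ 430.82377429 -104.37681049   83.00701298] [508.61666727 -25.05347561  89.4660926 ]
[456.28376067 108.00529202  10.76526352]
[-1.609 -2.189 -0.005]
```

```bash
python3 -m creep '[[[-0.2,-0.27,0],0],[[-0.4,-0.53,0],0],[[-0.6,-0.8,0],0],[[-0.73,-1,0],0],[[-0.73,-1,0],0]]'
python3 -m creep '[[[-0.2,-0.27,0],0],[[-0.4,-0.53,0],0],[[-0.6,-0.8,0],0],[[-0.73,-1,0],0],[[-0.73,-1,0],0],[[-0.73,-1,0],0]]'
python3 - <<'E'
from h import *
import pickle
s=read_state();f=grab_frame("wrist");pickle.dump((s,f),open("w2.pkl","wb"));cv2.imwrite("pics/w2.png",f["img"])
X=wcloud(s,f).reshape(-1,3)
for lo,hi in((120,165),(168,182)):
    Q=X[(abs(X[:,2]-(lo+hi)/2)<(hi-lo)/2)&(np.hypot(X[:,0]-479,X[:,1]+306)<25)]
    if len(Q):print(lo,len(Q),Q.mean(0),Q.min(0),Q.max(0))
print(s["time"],s["position"],delta(s,np.array([479,-306,262])-s["position"]))
E
```

```text
time: 2.32
position: [416.9, -142.2, 262.2]
ee_rot: [-180.0, -0.0, 164.5]
ft_force: [-0.0, 0.9, -0.2]
grip_width: 91.4
gripper_force: 0.0
time: 2.82
position: [469.0, -277.6, 262.1]
ee_rot: [179.9, -0.1, 164.7]
ft_force: [-0.4, -0.5, 0.8]
grip_width: 91.7
gripper_force: 0.0
120 238 [ 473.80555424 -302.3700409   143.87700103] [ 470.80078851 -313.2049699   120.30425017] [ 484.5565372  -296.73816213  164.98727462]
168 306 [ 478.63874046 -305.04518935  173.68345474] [ 470.85209638 -314.44571724  168.3110456 ] [ 489.17957569 -296.83953282  176.04028436]
2.8167 [ 469.00628182 -277.57011772  262.08879382] [-0.143 -0.206  0.   ]
```

View pics/w2.png

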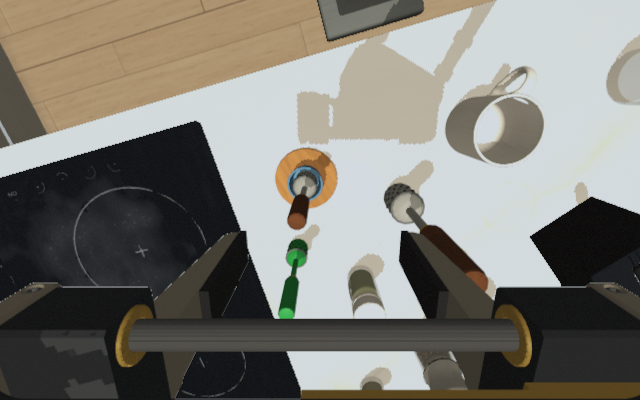

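The wrist view shows the small brown handle top at (298,220) above the blue cup, the green one at (292,285) behind, and the tall brown one at (450,250). The finger path is clear: handle axis (480,-306). Aligning and descending.

```bash
python3 -m creep '[[[-0.08,-0.1,0],0],[[-0.15,-0.205,0],0],[[-0.15,-0.205,0.1],0],[[-0.15,-0.205,0.3],0],[[-0.15,-0.205,0.4],0],[[-0.15,-0.205,0.4],0],[[-0.15,-0.205,0.4],0]]'
python3 - <<'E'
from h import *
s=read_state();print(delta(s,np.array([480,-306,125])-s["position"]))
E
```

```text
time: 3.45
position: [478.6, -306.0, 213.7]
ee_rot: [179.9, -0.1, 164.7]
ft_force: [0.4, -0.6, 0.8]
grip_width: 91.8
gripper_force: 0.0
[-0.013  0.002  0.739]
```

```bash
python3 -m creep '[[[-0.01,0,0.15],0],[[-0.01,0,0.35],0],[[-0.01,0,0.55],0],[[-0.01,0,0.68],0],[[-0.01,0,0.74],0],[[-0.01,0,0.74],0],[[-0.01,0,0.74],0]]'
python3 -m creep '[[[0,0,0],0],[[0,0,0],0],[[0,0,0],0],[[0,0,0],0],[[0,0,0],0],[[0,0,0],0],[[0,0,0],0],[[0,0,0],0]]' -1
python3 -m creep '[[[0,0,0],0],[[0,0,0],0],[[0,0,0],0],[[0,0,0],0],[[0,0,0],0],[[0,0,0],0],[[0,0,0],0],[[0,0,0],0]]'
```

```text
time: 4.03
position: [480.8, -308.5, 127.1]
ee_rot: [-180.0, 0.1, 164.6]
ft_force: [0.2, 0.1, -0.6]
grip_width: 91.9
gripper_force: 0.0
time: 4.7
position: [480.2, -308.2, 125.8]
ee_rot: [180.0, -0.0, 164.6]
ft_force: [-0.7, -0.2, 0.6]
grip_width: 40.5
gripper_force: 0.0
time: 5.37
position: [480.1, -308.2, 125.7]
ee_rot: [180.0, -0.0, 164.6]
ft_force: [0.3, -0.1, -0.5]
grip_width: 17.2
gripper_force: 30.0
```

```bash
python3 -m creep '[[[0,0,-0.03],0],[[0,0,-0.08],0],[[0,0,-0.15],0],[[0,0,-0.23],0],[[0,0,-0.32],0],[[0,0,-0.4],0],[[0,0,-0.4],0],[[0,0,-0.4],0]]'
python3 -m creep '[[[0,0,-0.1],0],[[0,0,-0.25],0],[[0,0,-0.4],0],[[0,0,-0.55],0],[[0,0,-0.65],0],[[0,0,-0.65],0],[[0,0,-0.65],0]]'
python3 - <<'E'
from h import *
s=read_state();print(s["position"],delta(s,np.array([469,-66,s["position"][2]])-s["position"]))
f=grab_frame("side");X=cloud(f);P=X.reshape(-1,3)
for lo,hi in((130,170),(180,220),(230,280)):
    Q=P[(P[:,2]>lo)&(P[:,2]<hi)&(np.hypot(P[:,0]-480,P[:,1]+306)<25)]
    if len(Q):print(lo,len(Q),np.median(Q,0),Q.min(0),Q.max(0))
cv2.imwrite("pics/s2.png",cv2.resize(f["img"][40:240,330:530],None,fx=2.5,fy=2.5))
E
```

```text
time: 6.03
position: [480.7, -308.7, 175.0]
ee_rot: [-179.9, 0.1, 164.6]
ft_force: [0.0, -0.4, -1.2]
grip_width: 17.8
gripper_force: 30.0
time: 6.62
position: [480.3, -308.3, 252.1]
ee_rot: [-180.0, 0.0, 164.6]
ft_force: [-0.1, 0.1, -0.4]
grip_width: 17.5
gripper_force: 30.0
[ 480.34906913 -308.33107218  252.05906079] [ 6.270e-01  1.922e+00 -1.000e-03]
130 170 [ 475.3991439  -295.32470941  155.01333149] [ 464.36371504 -312.31148751  137.94685817] [ 495.21140817 -290.71946912  169.4935944 ]
180 68 [ 478.92245012 -304.70556479  197.49545955] [ 473.17180776 -310.2675681   180.29130229] [ 485.97880791 -299.12011029  219.78001911]
230 304 [ 475.29167607 -299.31987738  263.65845868] [ 465.05845836 -326.61903755  230.64488268] [ 495.77192202 -281.97243609  279.84953867]
```

View pics/s2.png

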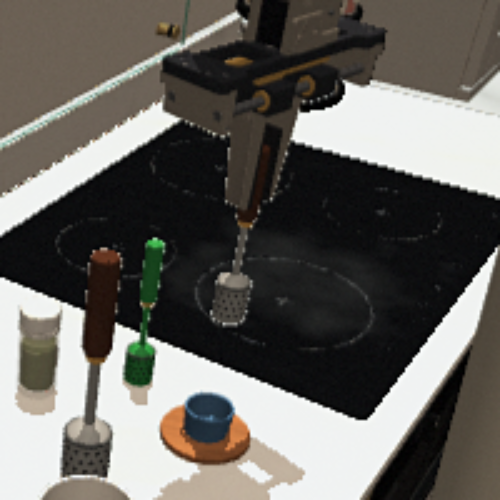

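The side crop shows the infuser upright in the fingers with its basket at (232,300), well above the empty cup at (208,415). Travelling to above the mug.

```bash
python3 -m creep '[[[0.03,0.1,0],0],[[0.09,0.28,0],0],[[0.16,0.5,0],0],[[0.23,0.72,0],0],[[0.29,0.88,0],0],[[0.31,0.96,0],0],[[0.31,0.96,0],0]]'
python3 -m creep '[[[0.03,0.1,0],0],[[0.09,0.28,0],0],[[0.16,0.5,0],0],[[0.23,0.72,0],0],[[0.29,0.88,0],0],[[0.31,0.96,0],0],[[0.31,0.96,0],0],[[0.31,0.96,0],0]]'
python3 - <<'E'
from h import *
import pickle
s=read_state();print(s["position"],s["ee_rot"],s["joint_velocities"].round(1))
for n in("side","top","wrist"):
    s=read_state();f=grab_frame(n);pickle.dump((s,f),open(f"m_{n}.pkl","wb"))
    P=(wcloud(s,f) if n=="wrist" else cloud(f)).reshape(-1,3)
    d=np.hypot(P[:,0]-469,P[:,1]+66)
    Q=P[(P[:,2]>83)&(P[:,2]<96)&(d>28)&(d<46)];print(n,"rim",len(Q),circ(Q) if len(Q)>20 else "")
    for lo,hi in((136,172),(185,225)):
        Q=P[(P[:,2]>lo)&(P[:,2]<hi)&(d<30)]
        if len(Q):print(lo,len(Q),np.median(Q,0).round(1),Q.min(0).round(1),Q.max(0).round(1))
cv2.imwrite("pics/w3.png",f["img"])
E
```

```text
time: 7.25
position: [474.6, -184.8, 250.9]
ee_rot: [179.9, -0.1, 164.7]
ft_force: [0.1, -0.5, -1.5]
grip_width: 17.6
gripper_force: 30.0
time: 7.92
position: [469.9, -66.9, 251.7]
ee_rot: [-180.0, 0.0, 164.6]
ft_force: [0.4, -0.6, 0.1]
grip_width: 17.3
gripper_force: 30.0
[469.86452977 -66.90329815 251.738781  ] [-1.79959730e+02  9.06853949e-03  1.64609174e+02] [-1.2  0.3 -0.4 -0.1 -0.  -0.2]
side rim 245 [469.7 -64.5  37.9]
136 230 [462.6 -54.1 155.8] [453.7 -76.1 138.1] [482.3 -49.2 171.9]
185 71 [467.8 -63.5 205.4] [465.  -68.4 185.9] [472.2 -60.8 224. ]
top rim 0 
wrist rim 603 [469.3 -65.8  37.6]
136 250 [456.1 -62.9 156.1] [453.4 -80.4 139.5] [473.2 -51.4 171.7]
185 151 [465.9 -66.  205.8] [464.9 -70.3 185. ] [469.1 -63.5 222.8]
```

View pics/w3.png

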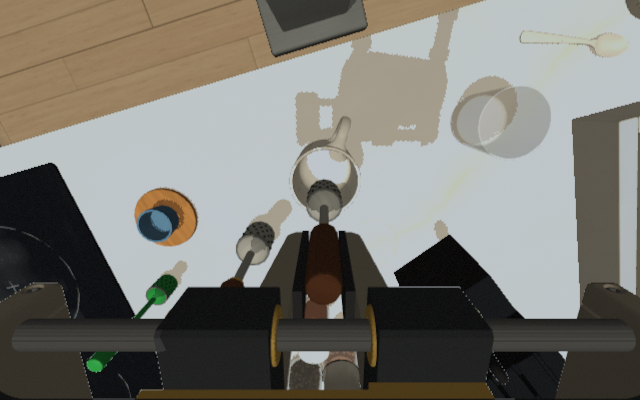

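The wrist view shows the basket at (323,195) held over the mug mouth. Measured basket axis ≈ (468.5,-65.9) against mouth (469.3,-65.8), within 1 mm. Lowering.

```bash
python3 -m creep '[[[0,0,0.03],0],[[0,0,0.09],0],[[0,0,0.17],0],[[0,0,0.25],0],[[0,0,0.33],0],[[0,0,0.38],0],[[0,0,0.4],0],[[0,0,0.4],0]]'
python3 -m creep '[[[0,0,0.03],0],[[0,0,0.1],0],[[0,0,0.2],0],[[0,0,0.3],0],[[0,0,0.4],0],[[0,0,0.48],0],[[0,0,0.52],0],[[0,0,0.52],0]]'
python3 -m creep '[[[0,0,0],0],[[0,0,0],0],[[0,0,0],0],[[0,0,0],0],[[0,0,0],0],[[0,0,0],0]]'
python3 - <<'E'
from h import *
f=grab_frame("side");X=cloud(f);P=X.reshape(-1,3)
d=np.hypot(P[:,0]-469,P[:,1]+66);Q=P[(P[:,2]>83)&(P[:,2]<96)&(d>28)&(d<46)];print("rim",len(Q),circ(Q))
cv2.imwrite("pics/s3.png",cv2.resize(f["img"][130:310,300:460],None,fx=3,fy=3,interpolation=2))
E
```

```text
time: 8.73
position: [469.2, -66.1, 202.8]
ee_rot: [180.0, -0.1, 164.6]
ft_force: [0.2, 0.3, -0.5]
grip_width: 17.4
gripper_force: 30.0
time: 9.4
position: [468.9, -66.0, 140.1]
ee_rot: [180.0, -0.1, 164.6]
ft_force: [0.2, -0.1, -0.7]
grip_width: 17.4
gripper_force: 30.0
time: 9.9
position: [469.8, -66.4, 141.7]
ee_rot: [-180.0, 0.0, 164.6]
ft_force: [0.6, -0.1, -0.4]
grip_width: 17.3
gripper_force: 30.0
rim 232 [469.5 -64.5  37.9]
```

View pics/s3.png

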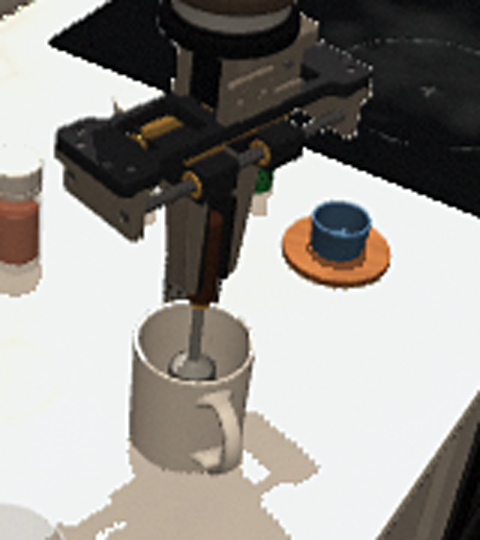

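The basket (dome at (192,362)) is inside the mug below the rim, with no contact force and the mug unmoved. Lifting so the bottom is about 35 mm above the rim, then holding.

```bash
python3 -m creep '[[[0,0,-0.03],0],[[0,0,-0.1],0],[[0,0,-0.18],0],[[0,0,-0.27],0],[[0,0,-0.35],0],[[0,0,-0.4],0],[[0,0,-0.4],0],[[0,0,-0.4],0]]'
python3 -m creep '[[[0,0,-0.03],0],[[0,0,-0.1],0],[[0,0,-0.18],0],[[0,0,-0.27],0],[[0,0,-0.35],0],[[0,0,-0.4],0],[[0,0,-0.4],0],[[0,0,-0.4],0]]'
for i in 1 2 3 4 5 6 7; do python3 -m creep '[[[0,0,0],0],[[0,0,0],0],[[0,0,0],0],[[0,0,0],0],[[0,0,0],0],[[0,0,0],0],[[0,0,0],0],[[0,0,0],0]]' | head -2; done
python3 - <<'E'
from h import *
for n in("side","wrist"):
    s=read_state();f=grab_frame(n);P=(wcloud(s,f) if n=="wrist" else cloud(f)).reshape(-1,3)
    d=np.hypot(P[:,0]-469,P[:,1]+66)
    Q=P[(P[:,2]>83)&(P[:,2]<96)&(d>28)&(d<46)];print(n,"rim",len(Q),circ(Q))
    Q=P[(P[:,2]>105)&(P[:,2]<155)&(d<30)];print(len(Q),Q.min(0).round(1),Q.max(0).round(1))
print(s["time"],s["position"],s["ee_rot"],s["gripper_force"])
E
```

```text
time: 10.62
position: [469.9, -66.4, 189.9]
ee_rot: [-180.0, 0.1, 164.6]
ft_force: [-0.5, -0.2, -1.5]
grip_width: 17.6
gripper_force: 30.0
time: 11.28
position: [469.9, -66.4, 237.9]
ee_rot: [-180.0, 0.1, 164.6]
ft_force: [-0.8, 0.3, -0.5]
grip_width: 17.3
gripper_force: 30.0
time: 11.95
position: [469.7, -66.3, 237.4]
time: 12.62
position: [469.7, -66.3, 237.4]
time: 13.28
position: [469.7, -66.3, 237.4]
time: 13.95
position: [469.7, -66.3, 237.4]
time: 14.62
position: [469.7, -66.3, 237.4]
time: 15.28
position: [469.7, -66.3, 237.4]
time: 15.95
position: [469.7, -66.3, 237.4]
side rim 217 [469.6 -64.4  37.8]
199 [453.8 -72.  122.9] [483.5 -48.7 154.7]
wrist rim 691 [469.3 -65.9  37.7]
226 [453.5 -79.2 125.8] [473.3 -50.2 154.9]
16.0 [469.66586855 -66.32527817 237.40591014] [-1.79997354e+02  2.12698520e-03  1.64601910e+02] 29.98538374900818
```

Held still for 4.6 s, upright and centred, with the bottom about 35 mm above the rim and the mug unmoved.

```bash
python3 -c "from plant import *; print(hand_in())"
```

```text
the job is handed in; nothing more can be done
None
```

I handed the job in at about 16 s: the infuser went into the mug until its whole basket was inside, came back out, and is held upright and centred about 35 mm above the rim (still for over 4 s), with no measurable push on the mug and the mug unmoved; the verdict was not shown.

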